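# Bring the red-lidded jar to the front and lock the spice turntable

## Task

Turn the white spice turntable by its ribbed grey collar, leaving the black lock bar alone, until the red-lidded jar stands in line with the blue pointer of the stand. Then, without letting the turntable shift, turn only the black lock bar in the middle clockwise (seen from above) until you feel the brake bite, give it roughly another 10 degrees to nip it up but no more than 15, and let go. Do not touch the jars or disturb the bowl, plate and tongs.

Things in the scene. Friction and masses are not known exactly. Their poses are not given: they have to be found in the camera images.
- stand: fixed grey foot disc of the turntable, 220 mm across, 12 mm high; origin on the turntable axis at z = 0. A blue pointer arm 16 mm wide runs along its -x to 190 mm from the axis. The white deck on it (300 mm across, top 24 mm up) turns both ways about the axis and stays where it is left; it slips at a torque of about 0.6 Nm
- pointer (a point): top of the blue pointer's upturned end, on the line through the axis, 176 mm from the axis along the stand's -x and 23 mm up. The red-lidded jar is to stand on the straight line from the axis to here
- collar (a point): centre of the ribbed grey outer collar, on the axis 139 mm up. The collar is 62 mm across and 22 mm high (128 to 150 mm up), fixed to the deck by a white post, free below but for a black brake ring 36 mm across; turning it turns deck and jars and carries the lock bar round
- lock: black inner lock bar, coaxial, above the collar: 36 mm along its x, 14 mm wide (y), 22 mm high; origin on the axis at its underside, 154 mm up, 4 mm above the collar. Clockwise from above it runs free at 0.06 Nm for 15 to 80 degrees (never the same), then the brake bites: 0.3 Nm, staying where left; its end 34 degrees past the bite drags the turntable
- brake (a joint): how far the brake ring is pressed down, m: 0 until the bite, then 0.002 per radian of further turning of the lock bar (10 degrees: 0.00035). So small that it drowns in the noise of a single reading; the resistance felt at the bar tells more
- red_jar: the jar to bring to the front: as the other jars but with a red lid; 46 mm in diameter, 60 mm tall, with a heavy base, its centre about 108 mm from the turntable axis, up to some 70 degrees to either side of the pointer; origin at the centre of its underside
- jar1: empty closed glass jar with a grey steel lid, 46 mm in diameter, 60 mm tall, with a heavy base, standing loose on the turntable deck; origin at the centre of its underside
- jar2: empty closed glass jar with a grey steel lid, 46 mm in diameter, 60 mm tall, with a heavy base, standing loose on the turntable deck; origin at the centre of its underside
- jar3: empty closed glass jar with a grey steel lid, 46 mm in diameter, 60 mm tall, with a heavy base, standing loose on the turntable deck; origin at the centre of its underside
- jar4: empty closed glass jar with a grey steel lid, 46 mm in diameter, 60 mm tall, with a heavy base, standing loose on the turntable deck; origin at the centre of its underside
- jar5: empty closed glass jar with a grey steel lid, 46 mm in diameter, 60 mm tall, with a heavy base, standing loose on the turntable deck; origin at the centre of its underside
- bowl: steel mixing bowl, 170 mm across, 75 mm high; origin at the centre of its underside; a bystander
- plate: green ceramic plate, 200 mm across, 22 mm high; origin at the centre of its underside; a bystander
- tongs: aluminium tongs lying flat to the left of the turntable, 237 mm long along their x, 14 mm high; origin near the middle of their underside; a bystander
Not all that is in view belongs to the job. Leave any pink or turquoise look-alike of the jar4 alone.

How it is judged:
On the way, in this order (a step that is already met when the one before it is completed fails the run):
1. the red-lidded jar stands in line with the pointer, the brake still slack and the collar let go (y of red_jar in the frame of stand between -0.012 and 0.012 m and x of red_jar in the frame of stand below -0.08 m and z of red_jar in the frame of stand above 0.015 m and value of joint brake below 0.0001 m and linear speed of red_jar below 0.01 m/s and contact force between the fingers and anything else below 0.5 N), for 0.2 s.
2. the lock bar has been turned until the brake is nipped up (y of red_jar in the frame of stand between -0.012 and 0.012 m and x of red_jar in the frame of stand below -0.08 m and z of red_jar in the frame of stand above 0.015 m and value of joint brake above 0.00015 m), for 0.2 s.
At the end, for the whole second after the job is handed in: the red-lidded jar stands still on the deck on the pointer's side, its centre within 12 mm of the line from the axis through the pointer; the brake is pressed down between 0.15 and 0.7 mm (the bar 4 to 20 degrees past the bite); all jars upright (all of step 2 and value of joint brake below 0.0007 m and linear speed of red_jar below 0.01 m/s and angle between each of red_jar, jar1, jar2, jar3, jar4, jar5's own z axis and vertical below 0.1 rad); the robot touches nothing.
It fails at once if the black lock bar is pushed or gripped while the red-lidded jar is not yet, or no longer, within 12 mm of the pointer line (not (y of red_jar in the frame of stand between -0.012 and 0.012 m and x of red_jar in the frame of stand below -0.08 m and z of red_jar in the frame of stand above 0.015 m) and contact force between the fingers and lock above 2 N).
It fails at once if the brake is biting while the red-lidded jar is off the pointer line by more than 12 mm (not (y of red_jar in the frame of stand between -0.012 and 0.012 m and x of red_jar in the frame of stand below -0.08 m and z of red_jar in the frame of stand above 0.015 m) and value of joint brake above 0.00015 m).
It fails at once if the brake is overtightened (pressed beyond 0.7 mm, the bar 20 degrees past the bite) (value of joint brake above 0.0007 m).
It fails at once if the robot touches a jar or a jar tips (contact force between any of the fingers, the arm and red_jar above 1 N or angle between any of red_jar, jar1, jar2, jar3, jar4, jar5's own z axis and vertical above 0.4 rad or contact force between any of the fingers, the arm and jar1 above 1 N or contact force between any of the fingers, the arm and jar2 above 1 N or contact force between any of the fingers, the arm and jar3 above 1 N or contact force between any of the fingers, the arm and jar4 above 1 N or contact force between any of the fingers, the arm and jar5 above 1 N).
It fails at once if the bowl, plate or tongs are moved by more than 10 mm (distance of any of bowl, plate, tongs from where it was at the start of the episode above 0.01 m).
It also fails if it takes over 64 s, if anything falls off the work surface, if the arm or the gripper's body presses on something with over 40 N, if the wrist force passes 120 N, or if a joint passes its speed limit or range.

## Robot

A 7-joint arm with a two-finger parallel gripper is mounted at the origin on the work surface. World frame = base frame: x ahead of the robot, y to its left, z up, the work surface at z = 0. Lengths are in m, angles in rad, forces in N, time in s.
With the tool pointing down it reaches from about 0.425 to 1.025 m from the base axis. Payload 9.4 kg.
Tool frame: the origin (TCP) lies midway between the tips of the shut fingers; the grasp point (between the pads) lies 19 mm behind it; z points along the fingers, y is the line along which they close (so a half turn about z gives the same grasp; the last joint's range is limited). The gripper opens to 85 mm and grips with 20 to 120 N. Pads are 22 mm wide; open, the fingers measure 114 mm over their backs; the gripper's body (76 mm by 85 mm) begins 54 mm behind the grasp point. The pads swing forward as they close: fully open they stand 13 mm farther back than shut.
Start: joints at [-1.231, 0.599, -0.003, 1.599, 0.002, 0.943, -0.08], TCP at [0.294, 0.663, 0.231] pointing down, gripper open.
Joint ranges: [-2.57, 2.57], [-0.35, 1.97], [-1.29, 1.29], [0.11, 2.56], [-1.05, 4.19], [0.11, 1.86], [-2.63, 2.63]. Speed limits (rad/s): [2.22, 2.22, 3.01, 3.01, 3.14, 3.14, 3.14].

## Interface

Orientations are given as a rotation vector (axis times angle).
In Python, from station import robot gives the robot as it stands.
- The arm moves only by the shell command python3 -m crank 'ROWS'. ROWS is JSON, a list of rows, each a list of 7 numbers: the shift along the world's x, y, z in cm, then the turn, a rotation vector about the world's x, y, z in degrees, then the finger opening in cm, from 0 to 8.54. In form: [[tx, ty, tz, rx, ry, rz, hand], ...]. A call has 1 to 12 rows; each row is the pose to reach, as a shift and turn from the pose commanded when the call began; what a row does not reach only later rows make up. A row lasts 1/12 s, in which the tool goes at most 41.7 mm and 7.16 degrees, less where a joint would pass 70% of its speed; a pose out of reach is approached as far as the arm can. A call with a gripper value outside its range is refused whole. The fingers move at their own pace and stop on an object; the grip force is fixed at half the most. Time passes only in rows, so rows that repeat a pose let the fingers close. It gives the time, the measured TCP pose, the force, the opening and the grip force at its end, in the units of the state.
- robot.read_state(): the state, without advancing time (a new reading comes with each control period).
- robot.read_camera(name): name is "scene" or "top" or "wrist"; returns a dict with "pixels" (480x640x3 uint8, red, green, blue), "intrinsics" (3x3 intrinsics, pixels), "R" (3x3) and "t" (3): a world point X has camera coordinates R X + t. Camera axes: x right, y down, z forward; pixel columns grow to the right and rows downward; lengths in m; the calibration is good to about 2 mm. A picture is of the moment at which its call begins. There is no depth.
- robot.sign_off(): hands the job in; it is judged then, once.
The state is a dict: "time_s": time; "joints": joint angles; "dq": joint speeds; "tau": joint torques, N m; "tool_pos": TCP position; "tool_rot": TCP orientation; "force": force on the tool from outside, world axes, zero at the start; "torque": the same for the moment, N m; "gripper_width": finger opening in m; "grip_force": force on a finger pad.
Only numpy, scipy, OpenCV 4.12 (cv2) and the standard library are available. Lean on these libraries where they do the work, as an engineer would, in place of code of your own. Each camera call takes 0.05 s, during which the arm holds its last target. There are 200 camera calls.

## Working session

There is one attempt and no reset: what is moved stays moved. The work goes in short steps, Python scripts to look and compute and a shell command to move; the robot and the scene stay as the last step left them, time stands still between calls to the robot, and variables do not carry over. Pictures are saved under pics/ and viewed, at most 10 in all, crops included, and the job is handed in when it is done.

```bash
mkdir -p pics
cat > h.py <<'E'
import numpy as np, cv2, json
from station import robot
def snap(n,f):
    c=robot.read_camera(n); cv2.imwrite(f'pics/{f}.png',c['pixels'][:,:,::-1])
    np.savez(f'pics/{f}.npz',**{k:np.array(c[k]) for k in('pixels','intrinsics','R','t')}); return c
def load(f): return np.load(f'pics/{f}.npz')
def P(c): return c['intrinsics']@np.c_[c['R'],c['t']]
def proj(c,X): p=P(c)@np.r_[X,1]; return p[:2]/p[2]
def atz(c,uv,z):
    d=c['R'].T@np.linalg.inv(c['intrinsics'])@np.r_[uv,1]; o=-c['R'].T@c['t']; return o+d*(z-o[2])/d[2]
def tri(cs,uvs):
    A=[]
    for c,(u,v) in zip(cs,uvs):
        p=P(c); A+=[u*p[2]-p[0],v*p[2]-p[1]]
    x=np.linalg.svd(np.array(A))[2][-1]; return x[:3]/x[3]
E
python3 - <<'E'
from h import *
a=snap('scene','s0');b=snap('top','t0')
for c in(a,b): print(-c['R'].T@c['t'], c['intrinsics'][0,0])
s=robot.read_state();print(s['time_s'],s['tool_pos'],s['tool_rot'])
E
```

```text
[1.1802237  0.60443465 0.9244583 ] 522.1299956176174
[0.29829463 0.03727817 1.56947252] 514.985905091146
0.1 [0.29333939 0.66254293 0.23048824] [-6.49834974e-01 -3.07350639e+00  2.21575866e-03]
```

View pics/s0.png

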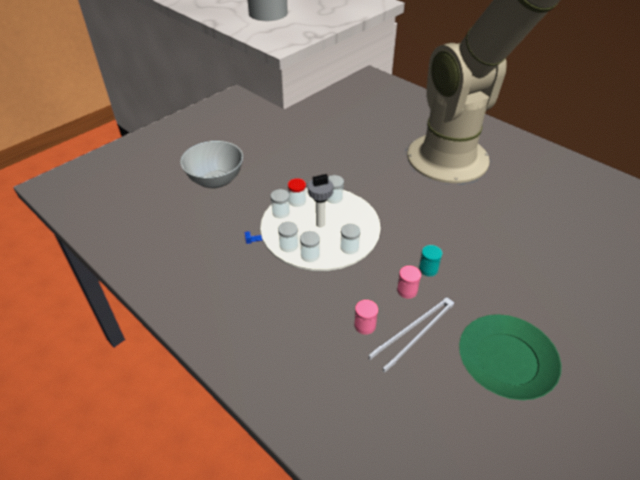

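View pics/t0.png

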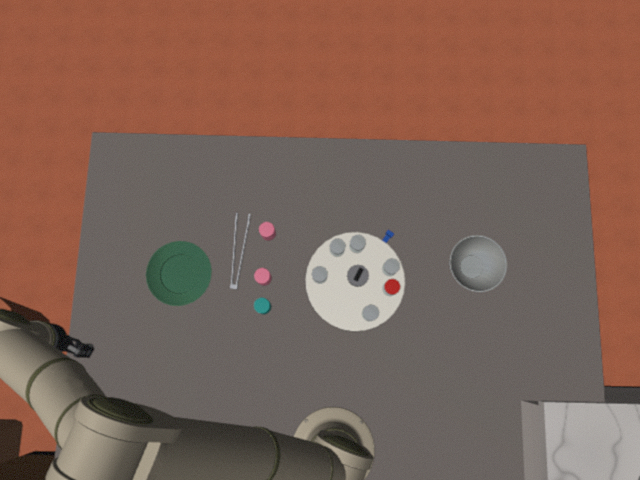

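The scene view shows the turntable at (320,225), the red-lidded jar at (297,192), the collar and bar at (320,185), and the pointer at (250,238). In the top view the collar is at (358,275), the red jar at (392,287), the pointer at (389,236), with five grey-lidded jars on the deck. The pink and turquoise look-alikes at (267,230), (262,276) and (262,306) stand off the deck. The red lid at (392,287) is the only red one, so I'll confirm it in a crop.

Run:
```python
from h import *
a=cv2.imread('pics/t0.png')[215:345,295:415]; b=cv2.imread('pics/s0.png')[165:275,235:395]
A=cv2.resize(a,None,fx=4.5,fy=4.5,interpolation=3)[:585,:]
A=cv2.resize(a,(400,433),interpolation=3);B=cv2.resize(b,(400,275),interpolation=3)
C=np.zeros((433,800,3),np.uint8);C[:,:400]=A;C[:275,400:]=B;cv2.imwrite('pics/c0.png',C)
t,s=load('t0'),load('s0')
for n,im in(('t',t),('s',s)):
    p=im['pixels'].astype(int);r,g,bl=p[...,0],p[...,1],p[...,2]
    x0,x1,y0,y1=(300,410,225,340) if n=='t' else (230,390,165,275)
    for k,m in(('red',(r>120)&(g<60)&(bl<60)),('blue',(bl>90)&(r<60)&(g<90))):
        mm=np.zeros_like(m);mm[y0:y1,x0:x1]=m[y0:y1,x0:x1]
        ys,xs=np.nonzero(mm);print(n,k,len(xs),xs.mean(),ys.mean(),xs.min(),xs.max(),ys.min(),ys.max())
```

```text
t red 154 391.64935064935065 286.35064935064935 385 398 280 293
t blue 60 387.68333333333334 235.5 383 392 230 241
s red 179 296.4189944134078 184.7877094972067 288 305 179 191
s blue 99 251.25252525252526 237.7070707070707 245 260 232 242
```

View pics/c0.png

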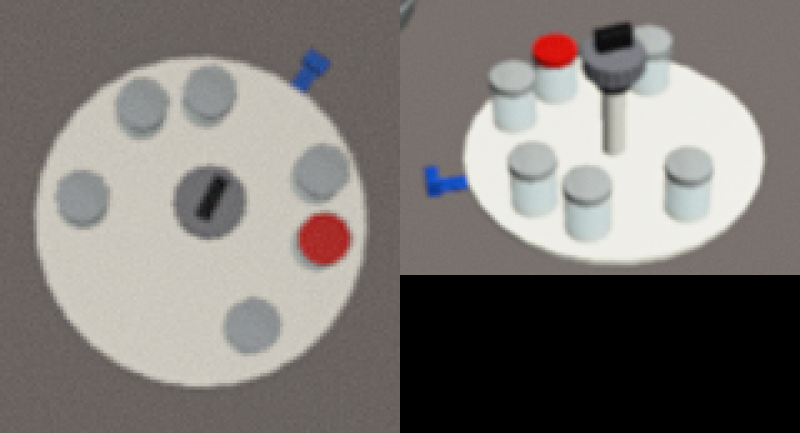

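The crop confirms it: the only red lid is at crop (325,238), with grey lids all round. The collar centre is at crop (209,202), with the bar on it pointing up and to the right. Next I fit the positions.

Run:
```python
from h import *
from scipy.optimize import least_squares
t,s=load('t0'),load('s0')
# deck outline -> hull points, fit centre at z=.024 with radius .15
def deck(im,box):
    x0,x1,y0,y1=box;p=im['pixels'].astype(int);m=np.zeros(p.shape[:2],np.uint8)
    m[y0:y1,x0:x1]=(p[y0:y1,x0:x1].min(2)>150)
    m=cv2.morphologyEx(m,cv2.MORPH_OPEN,np.ones((3,3),np.uint8))
    c=max(cv2.findContours(m,0,1)[0],key=cv2.contourArea);return c[:,0].astype(float)
for n,im,box in(('t',t,(295,415,215,345)),('s',s,(235,395,180,275))):
    c=deck(im,box);X=np.array([atz(im,q,.024)[:2] for q in c])
    f=least_squares(lambda v:np.hypot(*(X-v[:2]).T)-v[2],[X[:,0].mean(),X[:,1].mean(),.15],loss='soft_l1',f_scale=.002)
    print(n,'deck',f.x)
# red lid, pointer, collar, bar two views
J=tri([t,s],[(391.6,286.4),(296.4,184.8)]);print('redlid',J)
print('bluetop', atz(t,(389.5,233.5),.023))
print('collar top',tri([t,s],[(295+209/3.333-.35,215+202/3.333-.35),(235+213/2.5-.3,165+55/2.5-.3)]))
print('bar ctr top',tri([t,s],[(295+212/3.333-.35,215+198/3.333-.35),(235+213/2.5-.3,165+31/2.5-.3)]))
def gm(im,box,f):
    x0,x1,y0,y1=box;p=im['pixels'][y0:y1,x0:x1].astype(int);m=f(p);ys,xs=np.nonzero(m);return xs+x0,ys+y0
xs,ys=gm(t,(340,376,258,294),lambda p:p.max(2)<55)
q=np.array([atz(t,u,.176)[:2] for u in zip(xs,ys)]);w,v=np.linalg.eigh(np.cov(q.T));print('bar t',q.mean(0),np.degrees(np.arctan2(v[1,1],v[0,1])),len(xs))
xs,ys=gm(t,(340,376,258,294),lambda p:p.max(2)<125)
(u,vv),r=cv2.minEnclosingCircle(np.c_[xs,ys].astype(np.float32));print('collar t',u,vv,r,atz(t,(u,vv),.15))
# bluepixels far end
p=t['pixels'].astype(int);ys,xs=np.nonzero((p[...,2]>80)&(p[...,0]<70)&(p[...,1]<95));k=(xs>375)&(xs<400)&(ys<250)&(ys>220)
q=np.array([atz(t,u,.018)[:2] for u in zip(xs[k],ys[k])]);w,v=np.linalg.eigh(np.cov(q.T));print('blue',q.mean(0),np.degrees(np.arctan2(v[1,1],v[0,1])))
```

```text
t deck [ 0.48669481 -0.05531207  0.14673327]
s deck [ 0.49527736 -0.04906201  0.14675101]
redlid [ 0.46736614 -0.16138473  0.07647267]
bluetop [ 0.63574481 -0.16110732  0.023     ]
collar top [ 0.48882616 -0.05710826  0.14182215]
bar ctr top [ 0.4884037  -0.05761396  0.16996566]
bar t [ 0.48719695 -0.05619037] 155.02959314810155 49
collar t 357.5 275.5 10.511998176574707 [ 0.4864093  -0.05614387  0.15      ]
blue [ 0.6304825  -0.15677334] 145.94313259657062
```

The axis is near (0.487, -0.056), with the pointer at about -35° and the red jar at about -101°. The deck therefore needs about +66° (counter-clockwise). I'll move above the axis.

```bash
R='[19.4,-71.9,2,0,0,-36,8.5]'; python3 -m crank '[[19.4,-71.9,2,0,0,-36,8.5],[19.4,-71.9,2,0,0,-36,8.5],[19.4,-71.9,2,0,0,-36,8.5],[19.4,-71.9,2,0,0,-36,8.5],[19.4,-71.9,2,0,0,-36,8.5],[19.4,-71.9,2,0,0,-36,8.5],[19.4,-71.9,2,0,0,-36,8.5],[19.4,-71.9,2,0,0,-36,8.5],[19.4,-71.9,2,0,0,-36,8.5],[19.4,-71.9,2,0,0,-36,8.5],[19.4,-71.9,2,0,0,-36,8.5],[19.4,-71.9,2,0,0,-36,8.5]]'
```

```text
time_s: 1.1
tool_pos: [0.4236, 0.1784, 0.2448]
tool_rot: [-1.568, -2.723, -0.0]
force: [1.5, 0.2, -0.6]
gripper_width: 0.0847
grip_force: 0.0
```

```bash
python3 -m crank '[[6.4,-23.4,0.5,0,0,0,8.5],[6.4,-23.4,0.5,0,0,0,8.5],[6.4,-23.4,0.5,0,0,0,8.5],[6.4,-23.4,0.5,0,0,0,8.5],[6.4,-23.4,0.5,0,0,0,8.5],[6.4,-23.4,0.5,0,0,0,8.5],[6.4,-23.4,0.5,0,0,0,8.5],[6.4,-23.4,0.5,0,0,0,8.5],[6.4,-23.4,0.5,0,0,0,8.5]]'
python3 - <<'E'
from h import *
w=snap('wrist','w0')
s=robot.read_state();print(s['tool_pos'],s['tool_rot'],s['joints'],s['torque'])
print('cam',-w['R'].T@w['t'])
for X in((.4875,-.056,.176),(.4875,-.056,.15)):print(proj(w,np.array(X)))
E
```

```text
time_s: 1.85
tool_pos: [0.4873, -0.0532, 0.2494]
tool_rot: [-1.568, -2.721, 0.0]
force: [-0.7, 0.5, 0.7]
gripper_width: 0.085
grip_force: 0.0
[ 0.48732266 -0.05251976  0.24943616] [-1.56583499e+00 -2.72251909e+00  9.89655494e-06] [-0.23467772  0.30246571  0.29301516  2.11785799 -0.12878403  0.73837796
  0.66820374] [-0.00438129  0.00070921 -0.04601124]
cam [0.45044252 0.00971989 0.39269261]
[323.84410357 253.63296376]
[323.98948154 241.43269077]
```

View pics/w0.png

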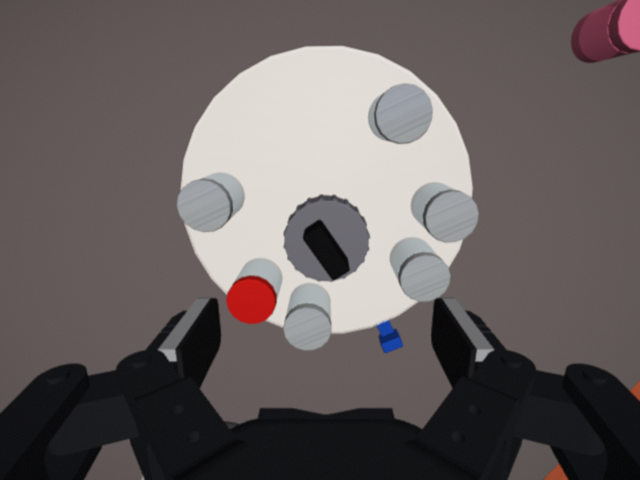

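The wrist view shows the collar at (327,238), the bar centred near (326,249), the red lid at (252,300), and the pointer's upturned end at (390,340). Now I refine the axis and the angles.

Run:
```python
from h import *
from scipy.optimize import least_squares
t,s,w=load('t0'),load('s0'),load('w0')
print('collar',atz(w,(327,238),.15), 'tri',tri([t,w],[(357.5,275.5),(327,238)]))
p=w['pixels'].astype(int)
m=(p.min(2)>180).astype(np.uint8);m[335:]=0
c=max(cv2.findContours(m,0,1)[0],key=cv2.contourArea)[:,0].astype(float);X=np.array([atz(w,q,.024)[:2] for q in c])
f=least_squares(lambda v:np.hypot(*(X-v[:2]).T)-v[2],[.487,-.056,.15],loss='soft_l1',f_scale=.001);print('deck',f.x)
m=(p.max(2)<40);m[:200]=0;m[290:]=0;m[:,:285]=0;m[:,370:]=0;ys,xs=np.nonzero(m)
q=np.array([atz(w,u,.17)[:2] for u in zip(xs,ys)]);e,v=np.linalg.eigh(np.cov(q.T));print('bar',q.mean(0),np.degrees(np.arctan2(v[1,1],v[0,1])),len(xs))
m=(p[...,0]>110)&(p[...,1]<50)&(p[...,2]<50);m[:260]=0;m[330:]=0;m[:,300:]=0;ys,xs=np.nonzero(m)
(u,vv),r=cv2.minEnclosingCircle(np.c_[xs,ys].astype(np.float32));print(u,vv,r)
J=tri([t,s,w],[(391.6,286.4),(296.4,184.8),(252,300)]);J2=atz(w,(252,300),.084);print('red',J,J2)
m=(p[...,2]>90)&(p[...,0]<90)&(p[...,1]<110);m[:310]=0;ys,xs=np.nonzero(m);print('bluebox',xs.min(),xs.max(),ys.min(),ys.max())
B=atz(w,(391,337),.023);print('ptr',B)
for A in(f.x[:2],atz(w,(327,238),.15)[:2]):
  for K in(J,J2): print(np.degrees(np.arctan2(*(B[:2]-A)[::-1])),np.degrees(np.arctan2(*(K[:2]-A)[::-1])),np.hypot(*(K[:2]-A)),np.hypot(*(B[:2]-A)))
```

```text
collar [ 0.48806155 -0.05276712  0.15      ] tri [ 0.48928558 -0.05717061  0.13334117]
deck [ 0.48270511 -0.04420484  0.13758832]
bar [ 0.48844544 -0.05478981] 151.5102193363359 1371
250.74066162109375 299.0518798828125 24.437908172607422
red [ 0.46764063 -0.16129134  0.07670782] [ 0.46802233 -0.1574784   0.084     ]
bluebox 164 488 321 354
ptr [ 0.63226757 -0.15182429  0.023     ]
-35.73735340407198 -97.33145872889999 0.1180516336208497 0.18425763537891893
-35.73735340407198 -97.38562978556035 0.11422120597033958 0.18425763537891893
-34.48572677779576 -100.65669262145737 0.11042880056254477 0.1749505562893803
-34.48572677779576 -100.83403911484892 0.10661154562045752 0.1749505562893803
```

```bash
python3 -m crank '[[0.05,-0.2,-3,0,0,0,8.5],[0.05,-0.2,-6.5,0,0,0,8.5],[0.05,-0.2,-10,0,0,0,8.5],[0.05,-0.2,-13.5,0,0,0,8.5],[0.05,-0.2,-13.5,0,0,0,8.5],[0.05,-0.2,-13.5,0,0,0,8.5]]' && python3 -m crank '[[0,0,0,0,0,0,7.2],[0,0,0,0,0,0,6.6],[0,0,0,0,0,0,5.8],[0,0,0,0,0,0,5.6],[0,0,0,0,0,0,5.6],[0,0,0,0,0,0,5.6],[0,0,0,0,0,0,5.6],[0,0,0,0,0,0,5.6]]'; python3 -c "
from h import *
s=robot.read_state();print(s['torque'],s['force'],s['joints'])"
```

```text
time_s: 2.4
tool_pos: [0.4871, -0.0544, 0.1138]
tool_rot: [-1.564, -2.72, 0.003]
force: [-0.6, 0.6, 0.3]
gripper_width: 0.085
grip_force: 0.0
time_s: 3.07
tool_pos: [0.4891, -0.0554, 0.1171]
tool_rot: [1.566, 2.72, 0.003]
force: [-1.3, 0.7, 10.3]
gripper_width: 0.0585
grip_force: 61.5
[-0.06169358  0.73862354  0.05727633] [-1.30780181  0.70855155 10.29112251] [-0.1390162   0.51317057  0.19275726  2.2386207  -0.24255186  0.40496305
  0.77883497]
```

```bash
python3 -m crank '[[0,0,0,0,0,1,5.6],[0,0,0,0,0,3,5.6],[0,0,0,0,0,6,5.6],[0,0,0,0,0,9,5.6],[0,0,0,0,0,12,5.6],[0,0,0,0,0,15,5.6],[0,0,0,0,0,18,5.6],[0,0,0,0,0,21,5.6],[0,0,0,0,0,24,5.6],[0,0,0,0,0,27,5.6],[0,0,0,0,0,29,5.6],[0,0,0,0,0,30,5.6]]'
python3 - <<'E'
from h import *
t=snap('top','t1')
s=robot.read_state();print(s['torque'],s['force'],s['joints'])
p=t['pixels'].astype(int);m=(p[...,0]>110)&(p[...,1]<60)&(p[...,2]<60);m[:,:300]=0;m[:,420:]=0;m[:215]=0;m[345:]=0;ys,xs=np.nonzero(m);print(len(xs))
if len(xs):
  K=atz(t,(xs.mean(),ys.mean()),.084);print(K,np.degrees(np.arctan2(K[1]+.0555,K[0]-.488)))
E
```

```text
time_s: 4.07
tool_pos: [0.4888, -0.0557, 0.1171]
tool_rot: [0.809, 3.033, 0.001]
force: [-2.6, 0.7, 10.6]
gripper_width: 0.0587
grip_force: 61.8
[ 0.1955587   0.52248518 -0.26983782] [-2.52061387  0.99027448 10.79315762] [-0.03728262  0.50545449  0.04940709  2.23263635 -0.06124033  0.40164547
  1.11252854]
57
[ 0.5225744  -0.16742443  0.084     ] -72.83363998997253
```

```bash
python3 -m crank '[[0,0,0,0,0,1,5.6],[0,0,0,0,0,4,5.6],[0,0,0,0,0,8,5.6],[0,0,0,0,0,12,5.6],[0,0,0,0,0,16,5.6],[0,0,0,0,0,20,5.6],[0,0,0,0,0,24,5.6],[0,0,0,0,0,28,5.6],[0,0,0,0,0,32,5.6],[0,0,0,0,0,35,5.6],[0,0,0,0,0,36,5.6],[0,0,0,0,0,36,5.6]]'
python3 - <<'E'
from h import *
w=snap('wrist','w1');s=robot.read_state();print(s['torque'],s['joints'])
E
```

```text
time_s: 5.12
tool_pos: [0.4887, -0.0561, 0.1171]
tool_rot: [-0.167, 3.134, -0.002]
force: [-2.8, 0.2, 11.1]
gripper_width: 0.0584
grip_force: 62.1
[0.52211058 0.72613089 0.06481179] [ 0.0862757   0.50587692 -0.12265835  2.22490866  0.15052218  0.41530236
  1.5182202 ]
```

View pics/w1.png

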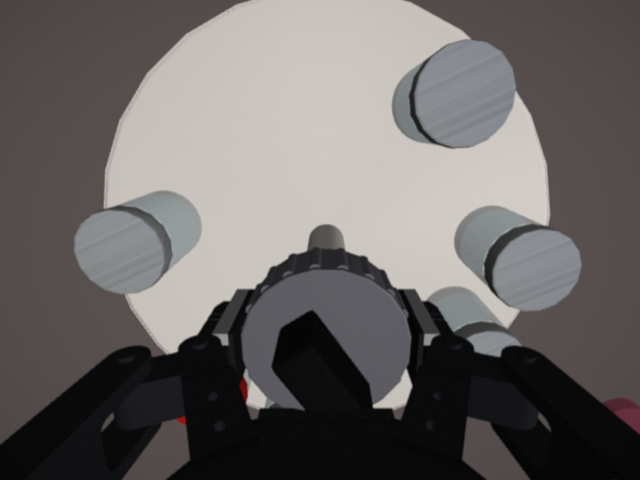

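The wrist view shows the pads gripping the collar at (327,350), with the bar unmoved relative to the collar. The red jar at (210,400) is half hidden by the finger. I'll release, rise and check.

```bash
python3 -m crank '[[0,0,0,0,0,0,6.5],[0,0,0,0,0,0,8.5],[0,0,0,0,0,0,8.5],[0,0,0,0,0,0,8.5],[0,0,0,0,0,0,8.5],[0,0,2,0,0,0,8.5],[0,0,5,0,0,0,8.5],[0,0,9,0,0,0,8.5],[0,0,13,0,0,0,8.5],[0,0,13,0,0,0,8.5],[0,0,13,0,0,0,8.5]]'
python3 - <<'E'
from h import *
w=snap('wrist','w2');t=snap('top','t2');s2=snap('scene','s2')
for n,c in(('w',w),('t',t),('s',s2)):
  p=c['pixels'].astype(int);m=(p[...,0]>110)&(p[...,1]<60)&(p[...,2]<60)
  if n=='t': m[:,:300]=0;m[:,420:]=0;m[:215]=0;m[345:]=0
  if n=='s': m[:,:235]=0;m[:,395:]=0;m[:165]=0;m[275:]=0
  k,l,st,ce=cv2.connectedComponentsWithStats(m.astype(np.uint8));
  i=1+st[1:,4].argmax();K=atz(c,ce[i],.083);print(n,st[i],ce[i],K,np.degrees(np.arctan2(K[1]+.0545,K[0]-.488)),np.hypot(K[1]+.0545,K[0]-.488))
E
```

```text
time_s: 6.08
tool_pos: [0.4893, -0.0558, 0.2468]
tool_rot: [-0.167, 3.132, -0.001]
force: [0.6, 0.2, -0.6]
gripper_width: 0.0852
grip_force: 0.0
w [ 225  275   50   45 1780] [249.77247191 296.76741573] [ 0.57423526 -0.11737619  0.083     ] -36.096687759367086 0.10672363948250357Traceback (most recent call last):
  File "<stdin>", line 8, in <module>
ValueError: attempt to get argmax of an empty sequence
```

View pics/w2.png

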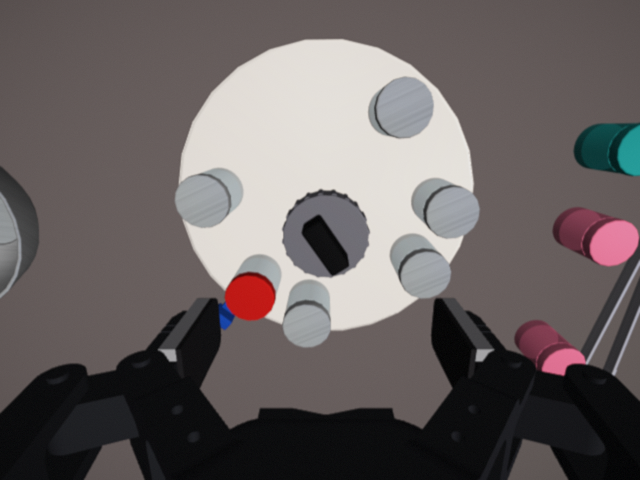

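The wrist view shows the red lid at (250,297) beside the blue pointer at (225,317). The collar is at (326,233) and the bar at (325,245). Next I check the alignment and the bar's angle.

Run:
```python
from h import *
w=load('w2');s=snap('scene','s3')
A=atz(w,(326,233.5),.15);p=w['pixels'].astype(int)
J=atz(w,(250.3,297.5),.083);print('axis',A,'jar',np.degrees(np.arctan2(*(J-A)[1::-1])))
m=(p.max(2)<40);m[:200]=0;m[285:]=0;m[:,:285]=0;m[:,370:]=0;ys,xs=np.nonzero(m)
q=np.array([atz(w,u,.17)[:2] for u in zip(xs,ys)]);e,v=np.linalg.eigh(np.cov(q.T));print('bar',q.mean(0),np.degrees(np.arctan2(v[1,1],v[0,1])),len(xs))
ps=s['pixels'].astype(int)
for k,m in(('red',(ps[...,0]>120)&(ps[...,1]<60)&(ps[...,2]<60)),('blue',(ps[...,2]>90)&(ps[...,0]<60)&(ps[...,1]<90))):
  z=np.zeros_like(m);z[165:275,230:390]=m[165:275,230:390];ys,xs=np.nonzero(z);print(k,len(xs),xs.mean() if len(xs) else 0,ys.mean() if len(xs) else 0,(xs.min(),xs.max(),ys.min(),ys.max()) if len(xs) else 0)
cv2.imwrite('pics/c3.png',cv2.resize(s['pixels'][160:280,230:390,::-1],(800,600),interpolation=3))
print(robot.read_state()['torque'],robot.read_state()['tool_pos'])
```

```text
axis [ 0.48594067 -0.05550471  0.15      ] jar -34.58010928922389
bar [ 0.48766941 -0.05589249] -142.4768498400192 1402
red 186 276.60215053763443 213.2258064516129 (np.int64(269), np.int64(284), np.int64(207), np.int64(220))
blue 96 251.42708333333334 237.8125 (np.int64(245), np.int64(260), np.int64(232), np.int64(242))
[ 0.00392796  0.03389165 -0.01949361] [ 0.48741283 -0.05561623  0.24341663]
```

View pics/c3.png

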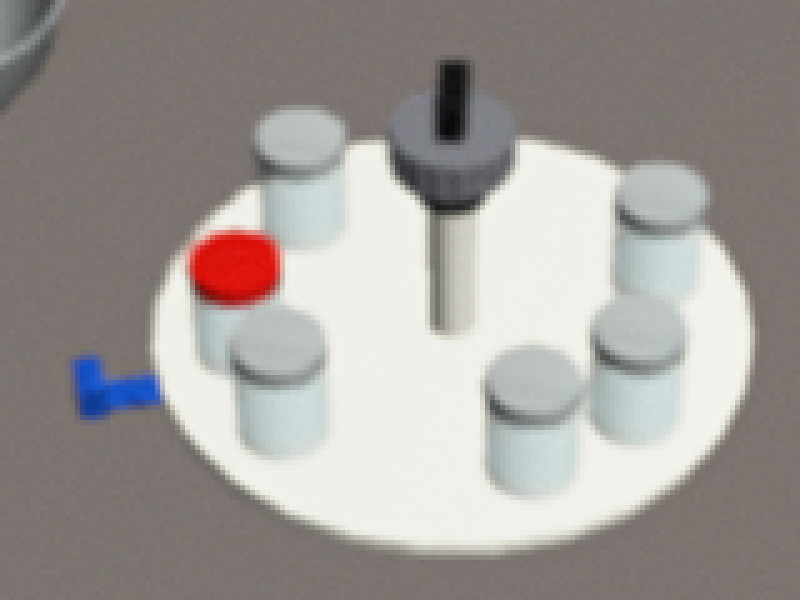

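Run:
```python
from h import *
s=load('s3');t=load('t0');w0,w2=load('w0'),load('w2')
g=lambda u,v:(230+(u+.5)/5-.5,160+(v+.5)/5-.5)
def ang(X,A):return np.degrees(np.arctan2(X[1]-A[1],X[0]-A[0])),np.hypot(*(X-A)[:2])
# scene only: axis from collar top / post base / deck fit, jar lid top, pointer tip top
A1=atz(s,g(452,128),.15);A2=atz(s,g(453,328),.024);J=atz(s,g(236,262),.084);B=atz(s,g(87,362),.023)
J0=atz(load('s0'),(296.4,184.8),.082)
print(A1,A2,'jar',J,'ptr',B)
for A in(A1,A2):print(ang(J,A),ang(B,A),ang(J0,A))
# two-view
J3=tri([s,w2],[(276.6,213.2),(249.8,296.8)]);B3=tri([s,w0,t],[g(87,362),(391,337),(389.5,233.5)])
A3=tri([s,w2,w0],[g(452,128),(326,233.5),(327,238)]);print(A3,J3,B3,ang(J3,A3),ang(B3,A3))
# predicted projections of stand axes
for th in(-32,-34,-36,-38):
  d=np.array([np.cos(np.radians(th)),np.sin(np.radians(th)),0])
  A=np.array([.488,-.0555,0]);print(th,[np.round(proj(c,A+d*.176+[0,0,.023]),1) for c in(s,t,w0)],'jar',[np.round(proj(c,A+d*.108+[0,0,.0835]),1) for c in(s,w2)])
print(s['pixels'][:0].shape)
```

```text
[ 0.49239674 -0.05475816  0.15      ] [ 0.49438817 -0.05220708  0.024     ] jar [ 0.57889723 -0.11560641  0.084     ] ptr [ 0.63658898 -0.16690239  0.023     ]
(np.float64(-35.12423985920364), np.float64(0.1057584234906358)) (np.float64(-37.873674701353494), np.float64(0.18266836375311)) (np.float64(-101.02422289307417), np.float64(0.10436975020939514))
(np.float64(-36.877505793684946), np.float64(0.10564684095868293)) (np.float64(-38.88870547679074), np.float64(0.18269122400762366)) (np.float64(-101.80777505034837), np.float64(0.10726459103900347))
[ 0.48876153 -0.05607756  0.14631383] [ 0.57732887 -0.11848906  0.07724108] [ 0.63631231 -0.16127819  0.02281679] (np.float64(-35.17152826647661), np.float64(0.10834836618890577)) (np.float64(-35.48807646176374), np.float64(0.18121369867605494))
-32 [array([251.6, 235.7]), array([385.5, 232.9]), array([396. , 336.9])] jar [array([277.4, 212.8]), array([254.4, 302.7])]
-34 [array([251.3, 234. ]), array([387.2, 234. ]), array([391.2, 339. ])] jar [array([277.1, 211.8]), array([251.1, 300.4])]
-36 [array([251. , 232.3]), array([388.8, 235.2]), array([386.3, 340.9])] jar [array([276.9, 210.8]), array([247.9, 297.9])]
-38 [array([250.8, 230.6]), array([390.4, 236.4]), array([381.3, 342.7])] jar [array([276.8, 209.8]), array([244.8, 295.4])]
(0, 640, 3)
```

The jar is at about -35.2° and the pointer at about -35.5°, so they are in line (tolerance ±6°). The bar's long axis is at about 38°, so I turn the tool +32° and descend to just above it with the fingers part-closed.

```bash
python3 -m crank '[[0,0,0,0,0,6,4.5],[0,0,0,0,0,12,4.5],[0,0,0,0,0,18,4.5],[0,0,0,0,0,24,4.5],[0,0,0,0,0,30,4.5],[0,0,-2,0,0,32,4.5],[0,0,-4,0,0,32,4.5],[0,0,-5,0,0,32,4.5],[0,0,-5,0,0,32,4.5],[0,0,-5,0,0,32,4.5],[0,0,-5,0,0,32,4.5]]'
python3 - <<'E'
from h import *
for i in range(6):
  c=snap('wrist','w4');s=robot.read_state();print(np.round(s['tool_pos'],4),np.round(s['tool_rot'],3),np.round(s['torque'],3),s['gripper_width'])
print(s['joints'])
E
```

```text
time_s: 7.2
tool_pos: [0.4884, -0.0555, 0.1949]
tool_rot: [1.026, -2.969, -0.0]
force: [0.2, 0.2, 0.1]
gripper_width: 0.0452
grip_force: 0.0
[ 0.4887 -0.0555  0.1952] [-1.026  2.969 -0.   ] [ 0.044 -0.045  0.01 ] 0.04490333289874237
[ 0.4887 -0.0556  0.1954] [-1.026e+00  2.968e+00 -1.000e-03] [-0.021  0.007 -0.037] 0.044948860593586513
[ 0.4886 -0.0556  0.1954] [-1.025e+00  2.968e+00 -1.000e-03] [ 0.019  0.009 -0.004] 0.04499471373372778
[ 0.4886 -0.0556  0.1954] [-1.025e+00  2.968e+00 -1.000e-03] [-0.002 -0.031  0.051] 0.04437278860486853
[ 0.4885 -0.0556  0.1953] [-1.025e+00  2.968e+00 -1.000e-03] [ 0.037 -0.015  0.029] 0.0452700117847122
[ 0.4884 -0.0556  0.1952] [-1.026e+00  2.968e+00 -1.000e-03] [0.012 0.053 0.012] 0.045082127462486014
[ 0.21805477  0.38738389 -0.29259137  2.14918284  0.1870288   0.62727487
  2.03018597]
```

View pics/w4.png

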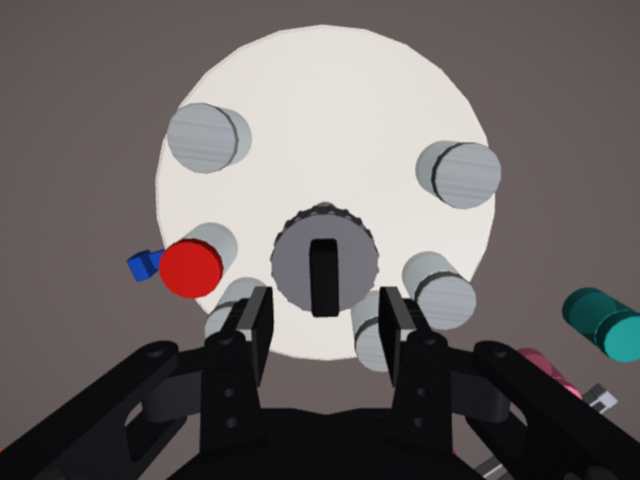

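The bar at (324,277) lies squarely between the pads. The red lid is at (191,268) and the pointer tip at (143,266), both to the left on one line with the collar at (325,262). Now I descend and grip the bar.

```bash
python3 - <<'E'
from h import *
c=load('w4');A=np.array([.4886,-.0556,0])
for n,uv,z in(('ptr',(141,266),.023),('jar',(191.5,268.5),.0835),('collar',(325,262),.15)):
  X=atz(c,uv,z);print(n,X,np.degrees(np.arctan2(*(X-A)[1::-1])),np.hypot(*(X-A)[:2]))
E
python3 -m crank '[[0,0,-1.5,0,0,0,4.5],[0,0,-3,0,0,0,4.5],[0,0,-4,0,0,0,4.5],[0,0,-4,0,0,0,4.5],[0,0,-4,0,0,0,4.5]]'; python3 -m crank '[[0,0,0,0,0,0,3],[0,0,0,0,0,0,2],[0,0,0,0,0,0,1.2],[0,0,0,0,0,0,1],[0,0,0,0,0,0,1],[0,0,0,0,0,0,1],[0,0,0,0,0,0,1],[0,0,0,0,0,0,1]]'; python3 -c "
from h import *
s=robot.read_state();print(s['torque'],s['force'],s['joints'])"
```

```text
ptr [ 0.63398232 -0.15973806  0.023     ] -35.61420983503531 0.17883163859303527
jar [ 0.57318004 -0.11732799  0.0835    ] -36.12262119947348 0.10470973415917202
collar [ 0.48691043 -0.05669174  0.15      ] -147.13071510686711 0.0020116009181836117
time_s: 7.92
tool_pos: [0.488, -0.0555, 0.1545]
tool_rot: [1.026, -2.968, -0.001]
force: [1.2, -0.0, 0.9]
gripper_width: 0.0452
grip_force: 0.0
time_s: 8.58
tool_pos: [0.489, -0.0562, 0.1555]
tool_rot: [-1.025, 2.968, -0.002]
force: [1.6, -2.9, 6.3]
gripper_width: 0.0126
grip_force: 60.1
[-0.6065773  -0.08585225  0.11079901] [ 1.59397101 -2.89550816  6.34153027] [ 0.19251578  0.44850155 -0.26407549  2.18694599  0.22754183  0.52916743
  1.9921268 ]
```

```bash
cat > m.py <<'E'
from h import *
T=[];Y=[]
for i in range(4):
    if i: robot.read_camera('wrist')
    s=robot.read_state();T.append(np.r_[s['torque'],s['force']]);r=s['tool_rot'];y=cv2.Rodrigues(np.array(r,float))[0][:,1];Y.append(np.degrees(np.arctan2(y[1],y[0])))
print('t',round(s['time_s'],2),'yaw',np.round(np.mean(Y),2),'tau',np.round(np.mean(T,0),3),'tz',np.round(np.array(T)[:,2],2))
E
python3 m.py; python3 -m crank '[[0,0,0,0,0,-2,1],[0,0,0,0,0,-4,1],[0,0,0,0,0,-6,1],[0,0,0,0,0,-6,1]]' | grep rot; python3 m.py;  python3 -m crank '[[0,0,0,0,0,-2,1],[0,0,0,0,0,-4,1],[0,0,0,0,0,-6,1],[0,0,0,0,0,-6,1]]' | grep rot; python3 m.py
```

```text
t 8.73 yaw 128.09 tau [-0.591 -0.081  0.078  0.83  -2.801  6.478] tz [0.11 0.1  0.05 0.04]
tool_rot: [-0.864, 3.019, -0.002]
t 9.22 yaw 122.04 tau [-0.623 -0.05  -0.093 -0.089 -3.129  6.341] tz [-0.1  -0.15 -0.04 -0.08]
tool_rot: [-0.705, 3.06, -0.001]
t 9.7 yaw 116.04 tau [-0.548 -0.049 -0.054  0.809 -3.013  6.868] tz [-0.04 -0.05 -0.04 -0.07]
```

```bash
for i in 1; do python3 -m crank '[[0,0,0,0,0,-1,1],[0,0,0,0,0,-2,1],[0,0,0,0,0,-3,1]]' >/dev/null; python3 m.py; python3 -m crank '[[0,0,0,0,0,-1,1],[0,0,0,0,0,-2,1],[0,0,0,0,0,-3,1]]' >/dev/null; python3 m.py; done
```

```text
t 10.1 yaw 113.03 tau [-0.546 -0.049 -0.03   0.056 -3.097  6.525] tz [ 0.06 -0.02 -0.07 -0.08]
t 10.5 yaw 110.04 tau [-5.200e-01 -2.800e-02 -4.200e-02 -3.000e-03 -2.663e+00  7.288e+00] tz [ 0.03 -0.03 -0.11 -0.06]
```

```bash
echo 'import sys; sys.exit(int(max(np.array(T)[:,2])>0.14))' >> m.py
python3 -m crank '[[0,0,0,0,0,-1,1],[0,0,0,0,0,-2,1],[0,0,0,0,0,-3,1]]' >/dev/null; python3 m.py && python3 -m crank '[[0,0,0,0,0,-1,1],[0,0,0,0,0,-2,1],[0,0,0,0,0,-3,1]]' >/dev/null && python3 m.py && python3 -m crank '[[0,0,0,0,0,-1,1],[0,0,0,0,0,-2,1],[0,0,0,0,0,-3,1]]' >/dev/null && python3 m.py && python3 -m crank '[[0,0,0,0,0,-1,1],[0,0,0,0,0,-2,1],[0,0,0,0,0,-3,1]]' >/dev/null && python3 m.py
```

```text
t 10.9 yaw 107.04 tau [-5.310e-01  3.000e-03 -2.400e-02  1.960e-01 -1.811e+00  7.161e+00] tz [ 0.08 -0.04 -0.07 -0.06]
t 11.3 yaw 104.04 tau [-0.494 -0.036 -0.029  0.395 -2.917  6.518] tz [ 0.03  0.01 -0.08 -0.08]
t 11.7 yaw 101.04 tau [-0.507 -0.013 -0.023 -0.042 -2.441  6.803] tz [ 0.04 -0.01 -0.03 -0.1 ]
t 12.1 yaw 98.04 tau [-4.840e-01  2.400e-02  2.000e-03  3.480e-01 -2.428e+00  7.013e+00] tz [ 0.12  0.   -0.05 -0.07]
```

```bash
python3 -m crank '[[0,0,0,0,0,-1,1],[0,0,0,0,0,-2,1],[0,0,0,0,0,-3,1]]' >/dev/null; python3 m.py && python3 -m crank '[[0,0,0,0,0,-1,1],[0,0,0,0,0,-2,1],[0,0,0,0,0,-3,1]]' >/dev/null && python3 m.py && python3 -m crank '[[0,0,0,0,0,-1,1],[0,0,0,0,0,-2,1],[0,0,0,0,0,-3,1]]' >/dev/null && python3 m.py && python3 -m crank '[[0,0,0,0,0,-1,1],[0,0,0,0,0,-2,1],[0,0,0,0,0,-3,1]]' >/dev/null && python3 m.py
python3 - <<'E'
from h import *
s=snap('scene','s5');ps=s['pixels'].astype(int);m=(ps[...,0]>120)&(ps[...,1]<60)&(ps[...,2]<60)
z=np.zeros_like(m);z[165:275,230:390]=m[165:275,230:390];ys,xs=np.nonzero(z);print(len(xs),xs.mean(),ys.mean())
E
```

```text
t 12.5 yaw 95.04 tau [-4.750e-01  7.000e-03 -1.600e-02  4.780e-01 -2.247e+00  7.051e+00] tz [ 0.05 -0.01 -0.07 -0.03]
t 12.9 yaw 92.04 tau [-4.460e-01  5.000e-03 -3.000e-03  7.400e-02 -1.835e+00  6.610e+00] tz [ 0.05  0.04 -0.06 -0.05]
t 13.3 yaw 89.04 tau [-0.43   0.    -0.032  0.358 -2.613  6.048] tz [ 0.06 -0.01 -0.06 -0.12]
t 13.7 yaw 86.08 tau [-4.490e-01  2.000e-03  2.010e-01  1.780e-01 -2.298e+00  6.923e+00] tz [0.28 0.24 0.13 0.16]
186 276.5967741935484 213.2741935483871
```

The bite came between yaw 89° and 86°, where the torque jumped to 0.28 Nm. The red jar hasn't moved. I'll add about 9° more, putting the bar roughly 10.5° past the bite.

```bash
python3 -m crank '[[0,0,0,0,0,-1,1],[0,0,0,0,0,-2,1],[0,0,0,0,0,-3,1]]' >/dev/null; python3 m.py ; python3 -m crank '[[0,0,0,0,0,-1,1],[0,0,0,0,0,-2,1],[0,0,0,0,0,-3,1],[0,0,0,0,0,-4,1],[0,0,0,0,0,-5,1],[0,0,0,0,0,-6,1]]' >/dev/null ; python3 m.py
python3 - <<'E'
from h import *
s=snap('scene','s6');ps=s['pixels'].astype(int);m=(ps[...,0]>120)&(ps[...,1]<60)&(ps[...,2]<60)
z=np.zeros_like(m);z[165:275,230:390]=m[165:275,230:390];ys,xs=np.nonzero(z);print(len(xs),xs.mean(),ys.mean())
E
```

```text
t 14.15 yaw 83.08 tau [-0.435 -0.017  0.207  0.306 -2.4    6.725] tz [0.31 0.19 0.22 0.12]
t 14.8 yaw 77.09 tau [-0.408  0.018  0.212  0.055 -2.571  6.977] tz [0.28 0.19 0.23 0.16]
186 276.60215053763443 213.2258064516129
```

```bash
python3 -m crank '[[0,0,0,0,0,0,2.5],[0,0,0,0,0,0,4.5],[0,0,0,0,0,0,4.5],[0,0,0,0,0,0,4.5],[0,0,0,0,0,0,4.5],[0,0,2,0,0,0,4.5],[0,0,5,0,0,0,4.5],[0,0,8,0,0,0,4.5],[0,0,9,0,0,0,4.5],[0,0,9,0,0,0,4.5],[0,0,9,0,0,0,4.5]]'
python3 - <<'E'
from h import *
w=snap('wrist','w7');s=snap('scene','s7');ps=s['pixels'].astype(int);m=(ps[...,0]>120)&(ps[...,1]<60)&(ps[...,2]<60)
z=np.zeros_like(m);z[165:275,230:390]=m[165:275,230:390];ys,xs=np.nonzero(z);print(len(xs),xs.mean(),ys.mean())
E
```

```text
time_s: 15.77
tool_pos: [0.4883, -0.0556, 0.245]
tool_rot: [0.352, 3.121, 0.0]
force: [-0.2, -0.4, -0.0]
gripper_width: 0.0449
grip_force: 0.0
186 276.60215053763443 213.2258064516129
```

View pics/w7.png

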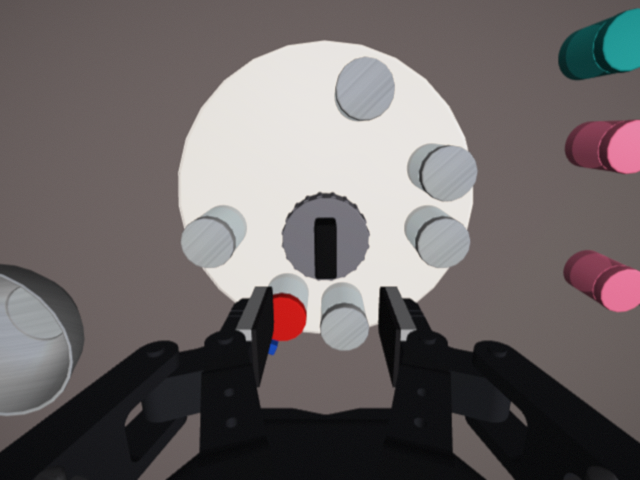

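The wrist view shows the bar at (325,248) still square to the gripper, so it turned fully with the hand. The red jar at (290,315) is in line with the pointer at (272,348), all jars are upright, and the gripper is clear. I'll hand in.

```bash
python3 -c "
from station import robot
print(robot.sign_off())"
```

```text
the job is handed in; nothing more can be done
None
```

I turned the deck about 66° so the red-lidded jar stands within about 1° of the pointer line, nipped the lock bar to roughly 10° past the bite without the jar shifting, let go, and handed the job in at about 16 s; no verdict came back.

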